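# Spread heaped castings over the inspection tray

### The job

The cast housings have been left in a heap on the tray: spread them out for inspection so that all six lie flat on the tray floor in one layer, open side up, with at least 25 mm clear between neighbours. One of them lies open side down, so turn it over; set each one down under control, with none dropped, thrown or left to topple over on its own, and leave the other things on the bench where they are.

Things in the scene. Friction and masses are not known exactly. Their poses are not given: they have to be found in the camera images.
- tray: Low sheet-steel workpiece tray fixed to the table, inside 240 (its x) x 340 mm (its y), floor 4 mm thick, walls 4 mm thick, rim 23 mm above the table. Origin on the table under the tray's centre: the inner floor is at z = 4 mm, so a housing lying flat on it has its centre 22 mm above the table.
- a_center (a point): Centre of a cast aluminium housing, one of six alike: a box 58 (its x) x 64 (y) x 36 mm (z), 0.23 kg. One 58 x 64 face is open, a pocket 44 (x) x 50 (y) mm and 20 mm deep with 7 mm walls and small corner bosses; the opposite face is the flat closed back. +z points out of the open side: +z up is open side up.
- b_center (a point): Centre of a cast aluminium housing, one of six alike: a box 58 (its x) x 64 (y) x 36 mm (z), 0.23 kg. One 58 x 64 face is open, a pocket 44 (x) x 50 (y) mm and 20 mm deep with 7 mm walls and small corner bosses; the opposite face is the flat closed back. +z points out of the open side: +z up is open side up.
- c_center (a point): Centre of a cast aluminium housing, one of six alike: a box 58 (its x) x 64 (y) x 36 mm (z), 0.23 kg. One 58 x 64 face is open, a pocket 44 (x) x 50 (y) mm and 20 mm deep with 7 mm walls and small corner bosses; the opposite face is the flat closed back. +z points out of the open side: +z up is open side up.
- d_center (a point): Centre of a cast aluminium housing, one of six alike: a box 58 (its x) x 64 (y) x 36 mm (z), 0.23 kg. One 58 x 64 face is open, a pocket 44 (x) x 50 (y) mm and 20 mm deep with 7 mm walls and small corner bosses; the opposite face is the flat closed back. +z points out of the open side: +z up is open side up.
- e_center (a point): Centre of a cast aluminium housing, one of six alike: a box 58 (its x) x 64 (y) x 36 mm (z), 0.23 kg. One 58 x 64 face is open, a pocket 44 (x) x 50 (y) mm and 20 mm deep with 7 mm walls and small corner bosses; the opposite face is the flat closed back. +z points out of the open side: +z up is open side up.
- f_center (a point): Centre of a cast aluminium housing, one of six alike: a box 58 (its x) x 64 (y) x 36 mm (z), 0.23 kg. One 58 x 64 face is open, a pocket 44 (x) x 50 (y) mm and 20 mm deep with 7 mm walls and small corner bosses; the opposite face is the flat closed back. +z points out of the open side: +z up is open side up.
- finished_unit: Bystander, leave alone: a finished housing 58 x 64 mm with a grey cover and a shaft stub on top (55 mm high in all), standing on the table beside the tray. Origin 18 mm above the table.
- cup_stack: Bystander, leave alone: stack of four white plastic cups, 71 mm across, 151 mm high, beyond the far side of the tray. Origin at the centre of its underside.
- grease_pot: Bystander, leave alone: metal pot 84 mm across, 85 mm high, with a brush standing in it up to 150 mm high, beyond the far side of the tray. Origin at the centre of its underside.
- wrench: Bystander, leave alone: spanner 170 mm long lying on the table between the robot and the tray. Origin under its middle, length along its x axis.
- screwdriver: Bystander, leave alone: screwdriver 190 mm long lying on the table beside the tray. Origin under its middle, length along its x axis.
- bolt_tub: Bystander, leave alone: grey tub of bolts 100 x 75 mm, 40 mm high, on the table beside the tray. Origin at the centre of its underside.
- plug_gauge: Bystander, leave alone: steel plug gauge, a bar 120 mm long and 32 mm thick, lying on the table between the robot and the tray. Origin under its middle, length along its x axis.
- housing_a: The housing of a_center (same origin and axes). Five of the six start open side up, one open side down. Four lie on the tray floor side by side, only a few mm apart; two lie across the tops of those.
- housing_b: The housing of b_center (same origin and axes). Five of the six start open side up, one open side down. Four lie on the tray floor side by side, only a few mm apart; two lie across the tops of those.
- housing_c: The housing of c_center (same origin and axes). Five of the six start open side up, one open side down. Four lie on the tray floor side by side, only a few mm apart; two lie across the tops of those.
- housing_d: The housing of d_center (same origin and axes). Five of the six start open side up, one open side down. Four lie on the tray floor side by side, only a few mm apart; two lie across the tops of those.
- housing_e: The housing of e_center (same origin and axes). Five of the six start open side up, one open side down. Four lie on the tray floor side by side, only a few mm apart; two lie across the tops of those.
- housing_f: The housing of f_center (same origin and axes). Five of the six start open side up, one open side down. Four lie on the tray floor side by side, only a few mm apart; two lie across the tops of those.
There are look-alikes about, which are no part of the job. What is shaped like the housing_a but blue is not meant.

How it is judged:
By the outcome, as a careful person would: the job done as asked, in the order asked, and still so for the second after the job is handed in, with the robot touching nothing.
It also fails if it takes over 72 s, if anything falls off the work surface, if the arm or the gripper's body presses on something with over 40 N, if the wrist force passes 120 N, or if a joint passes its speed limit or range.

### The arm

A 7-joint arm with a two-finger parallel gripper is mounted at the origin on the work surface. World frame = base frame: x ahead of the robot, y to its left, z up, the work surface at z = 0. Lengths are in m, angles in degrees, forces in N, time in s.
With the tool pointing down it reaches from about 0.425 to 0.875 m from the base axis. Payload 4.7 kg.
Tool frame: the origin (TCP) lies on the centre line of the jaws, within the pads' length; the fingertips stand 19 mm ahead of it and the grasp point (between the pads) is the TCP; z points along the fingers, y is the line along which they close (so a half turn about z gives the same grasp; the last joint's range is limited). The gripper opens to 87 mm and grips with 3 to 60 N. Pads are 19 mm wide; open, the fingers measure 117 mm over their backs; the gripper's body (75 mm by 190 mm) begins 51 mm behind the grasp point.
Start: joints at [-72.072, 18.392, -4.016, 83.108, 1.295, 78.541, -3.26], TCP at [0.191, 0.621, 0.242] pointing down, gripper open.
Joint ranges: [-163.93, 163.93], [-17.29, 119.83], [-79.2, 71.16], [3.27, 140.29], [-89.18, 269.18], [5.43, 117.66], [-154.24, 154.24]. Speed limits (degrees/s): [147.25, 147.25, 180, 180, 180, 180, 180].

### API

Orientations are given as [roll, pitch, yaw] about the fixed x, y, z axes, in that order (R = Rz(yaw) Ry(pitch) Rx(roll)).
In Python, from cell import env, imaging gives the robot as it stands.
- The arm moves only by the shell command python3 -m crank 'ROWS' [OPENING] [FORCE]. ROWS is JSON, a list of rows, each an object of numbers: "x", "y", "z": the shift along the tool's x, y, z in m; "turn": the turn about the tool's z in rad. In form: [{"x": .., "y": .., "z": .., "turn": ..}, ...]. A call has 1 to 12 rows; each row is the pose to reach, as a shift and turn from the pose commanded when the call began, along the tool's axes at that moment; what a row does not reach only later rows make up. A row lasts 1/8 s, in which the tool goes at most 62.5 mm and 10.7 degrees, less where a joint would pass 70% of its speed; a pose out of reach is approached as far as the arm can. A call with a gripper value outside its range is refused whole. OPENING is the finger opening in m, from 0 to 0.087, set as the call begins (- or left out, the last holds). The fingers move at their own pace and stop on an object; FORCE is the grip in N (left out, the last holds). Time passes only in rows, so rows that repeat a pose let the fingers close. It gives the time, the measured TCP pose, the force, the opening and the grip force at its end, in the units of the state.
- env.get_obs(): the state, without advancing time (a new reading comes with each control period).
- imaging.read_camera(name): name is "side" or "top" or "wrist"; returns the picture (400x640x3 uint8, red, green, blue); there is no depth.
- imaging.get_calibration(name): a dict with "camera_matrix" (3x3 intrinsics, pixels), "position" and "attitude" of the camera in the world. Camera axes: x right, y up, looking along -z (the intrinsics and any distortion apply to the point x, -y, -z); pixel columns grow to the right and rows downward; lengths in m; the calibration is good to about 2 mm. A picture is of the moment at which its call begins: read the wrist's pose just before it. get_calibration takes no time and is no camera call; for the wrist camera it gives the pose at the moment of the call.
- env.sign_off(): hands the job in; it is judged then, once.
The state is a dict: "time_s": time; "qpos": joint angles; "joint_velocities": joint speeds; "effort": joint torques, N m; "tool_pos": TCP position; "tool_rot": TCP orientation; "force": force on the tool from outside, world axes, zero at the start; "wrist_torque": the same for the moment, N m; "grip_width": finger opening in m; "grasp_force": force on a finger pad.
Only numpy, scipy, OpenCV 4.12 (cv2) and the standard library are available. Lean on these libraries where they do the work, as an engineer would, in place of code of your own. Each camera call takes 0.05 s, during which the arm holds its last target. There are 200 camera calls.

## Working session

There is one attempt and no reset: what is moved stays moved. The work goes in short steps, Python scripts to look and compute and a shell command to move; the robot and the scene stay as the last step left them, time stands still between calls to the robot, and variables do not carry over. Pictures are saved under pics/ and viewed, at most 10 in all, crops included, and the job is handed in when it is done.

```bash
ls; mkdir -p pics
python3 - <<'E'
from cell import env, imaging
import cv2
print(env.get_obs())
for n in ("top","side","wrist"):
    c=imaging.get_calibration(n); print(n,c)
    cv2.imwrite(f"pics/{n}0.png",cv2.cvtColor(imaging.read_camera(n),cv2.COLOR_RGB2BGR))
E
```

```text
pics
{'time_s': 0.0, 'qpos': array([-72.07308059,  18.43847372,  -4.01592363,  83.17285071,
         1.2935284 ,  78.54145728,  -3.26001057]), 'joint_velocities': array([-0.02418659, -0.12457734,  0.03989961, -0.01541924, -0.02961198,
       -0.11156638,  0.03137052]), 'effort': array([-2.23014190e-04, -4.91287494e+01, -4.03892007e-01, -3.12529421e+01,
       -6.38487772e-02,  4.39742999e-02,  1.68816932e-04]), 'tool_pos': array([0.19121801, 0.62070705, 0.24048614]), 'tool_rot': array([-1.79892379e+02,  4.13895447e-03,  1.62882857e+02]), 'force': array([ 0.13522351, -0.3337719 ,  0.0472239 ]), 'wrist_torque': array([0.01441189, 0.01081175, 0.00293089]), 'grasp_force': 0.0, 'grip_width': 0.0870381613751722}
top {'camera_matrix': array([[513.7678269 ,   0.        , 317.24686604],
       [  0.        , 513.7678269 , 198.92688903],
       [  0.        ,   0.        ,   1.        ]]), 'position': array([0.51342289, 0.01186395, 1.07457051]), 'attitude': array([  2.37604142,   0.51402875, -90.77607319])}
side {'camera_matrix': array([[447.91726555,   0.        , 313.35067016],
       [  0.        , 447.91726555, 200.21372453],
       [  0.        ,   0.        ,   1.        ]]), 'position': array([0.54612085, 0.71654774, 0.73046144]), 'attitude': array([  46.16682339,   -0.42451292, -176.6501679 ])}
wrist {'camera_matrix': array([[296.89700681,   0.        , 319.07589748],
       [  0.        , 296.89700681, 197.02066584],
       [  0.        ,   0.        ,   1.        ]]), 'position': array([0.1182709 , 0.64435161, 0.38381909]), 'attitude': array([-1.60904674e+01,  4.54044465e-02,  7.29016035e+01])}
```

View pics/top0.png

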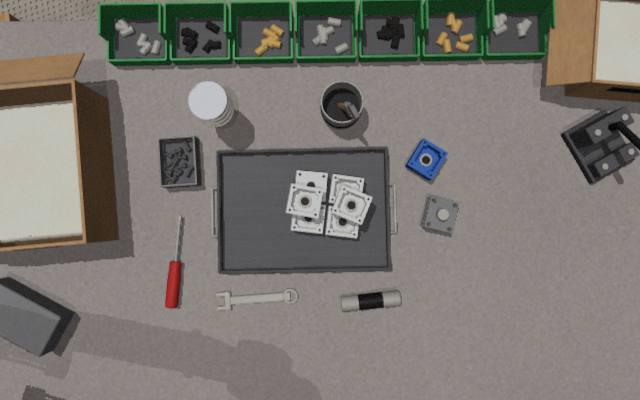

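View pics/side0.png

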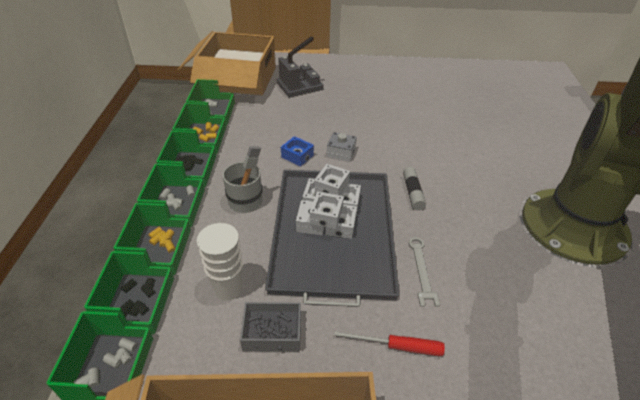

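Top view: the tray spans px (218,150)–(390,271) and the pile sits at (290–370,170–240). Two housings lie on top, at (306,200) and (352,205), and the blue look-alike is at (426,160). The tray's left half is empty. I'll zoom in next.

```bash
cat > h.py <<'E'
from cell import env, imaging
import cv2, numpy as np
from scipy.spatial.transform import Rotation as R
def px2w(n,uv,z,c=None):
    c=c or imaging.get_calibration(n); K=c["camera_matrix"]
    uv=np.atleast_2d(np.array(uv,float)); d=np.c_[(uv[:,0]-K[0,2])/K[0,0],-(uv[:,1]-K[1,2])/K[1,1],-np.ones(len(uv))]
    d=R.from_euler("xyz",c["attitude"],degrees=True).apply(d); p=np.array(c["position"])
    return p+d*((z-p[2])/d[:,2])[:,None]
def w2px(n,P,c=None):
    c=c or imaging.get_calibration(n); K=c["camera_matrix"]
    q=R.from_euler("xyz",c["attitude"],degrees=True).inv().apply(np.atleast_2d(P)-c["position"])
    return np.c_[K[0,0]*q[:,0]/-q[:,2]+K[0,2],-K[1,1]*q[:,1]/-q[:,2]+K[1,2]]
E
python3 - <<'E'
from h import *
im=cv2.imread("pics/top0.png")[160:250,275:385]
cv2.imwrite("pics/crop0.png",cv2.resize(im,None,fx=6.5,fy=6.5,interpolation=cv2.INTER_CUBIC))
# tray rim outer corners
print(px2w("top",[[218,150],[388,149],[391,270],[220,272]],.023).round(3))
E
```

```text
[[ 0.661  0.224  0.023]
 [ 0.658 -0.126  0.023]
 [ 0.41  -0.127  0.023]
 [ 0.411  0.221  0.023]]
```

View pics/crop0.png

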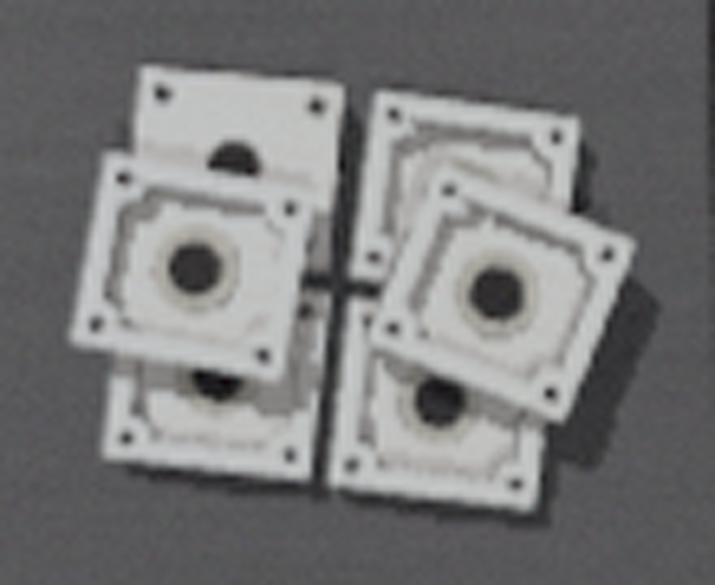

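The crop shows the upper-left housing on the floor lying back up (flat face), so that is the one to flip. The other five are open side up.

Run:
```python
from h import *
def f(c,z): return px2w("top",np.array(c,float)/6.5+[275,160],z)[:,:2]
for n,c,z in [("T1",[(105,152),(313,190),(280,380),(70,342)],.076),("T2",[(440,170),(636,242),(562,422),(372,345)],.076),
 ("UL",[(138,66),(345,86)],.04),("LL",[(103,460),(312,480)],.04),("LR",[(330,488),(537,512)],.04),("UR",[(375,90),(580,118),(355,278)],.04)]:
    p=f(c,z); d=np.diff(np.r_[p,p[:1]],axis=0)
    print(n,(p*1000).round(0).tolist(),"ctr",p.mean(0).round(4),"len",(np.linalg.norm(d,axis=1)*1000).round(0),"ang",np.degrees(np.arctan2(d[:,1],d[:,0])).round(0))
c=imaging.get_calibration("wrist");o=env.get_obs()
Rt=R.from_euler("xyz",o["tool_rot"],degrees=True);print("cam in tool",Rt.inv().apply(c["position"]-o["tool_pos"]))
print(Rt.as_matrix().round(3))
```

```text
T1 [[586.0, 71.0], [574.0, 9.0], [517.0, 19.0], [529.0, 82.0]] ctr [0.5515 0.045 ] len [63. 58. 64. 58.] ang [-101.  169.   79.  -11.]
T2 [[579.0, -30.0], [557.0, -88.0], [503.0, -65.0], [527.0, -8.0]] ctr [ 0.5416 -0.0477] len [62. 58. 61. 56.] ang [-111.  157.   67.  -22.]
UL [[615.0, 62.0], [608.0, -2.0]] ctr [0.6117 0.0301] len [65. 65.] ang [-96.  84.]
LL [[493.0, 75.0], [486.0, 10.0]] ctr [0.4896 0.0422] len [65. 65.] ang [-96.  84.]
LR [[484.0, 4.0], [475.0, -59.0]] ctr [ 0.4794 -0.0275] len [64. 64.] ang [-97.  83.]
UR [[607.0, -11.0], [597.0, -75.0], [548.0, -4.0]] ctr [ 0.5841 -0.0301] len [64. 86. 59.] ang [-99. 125.  -7.]
cam in tool [ 0.07666359  0.00084129 -0.14325512]
[[-0.956  0.294 -0.   ]
 [ 0.294  0.956 -0.001]
 [-0.    -0.001 -1.   ]]
```

```bash
cat > go.py <<'E'
# args: x,y,z,yaw ... (mm, deg) -> tool shifts from the present pose
import sys; from h import *
o=env.get_obs(); p=o["tool_pos"]*1000; w=o["tool_rot"][2]; a=np.radians(w)
print("t",round(o["time_s"],2),p.round(1),o["tool_rot"].round(1),"q",o["qpos"].round(0))
for s in sys.argv[1:]:
    t=np.array([float(v) for v in s.split(",")]); d=t[:3]-p
    tr=(w-t[3]+180)%360-180
    print(s,"x %.0f y %.0f z %.0f mm turn %.3f"%(np.cos(a)*d[0]+np.sin(a)*d[1],np.sin(a)*d[0]-np.cos(a)*d[1],-d[2],np.radians(tr)))
E
python3 go.py 561,43,150,169 561,43,66,169
python3 -c "
from h import *
print('cup',px2w('top',[[208,100],[208,118]],.151)[:,:2].round(3),'pot',px2w('top',[[342,103]],.085).round(3),'brush',px2w('top',[[345,102],[352,112]],.15).round(3),'fin',px2w('top',[[441,214]],.045).round(3))"
```

```text
t 0.15 [191.2 620.8 240.7] [-179.9    0.   162.9] q [-72.  18.  -4.  83.   1.  79.  -3.]
561,43,150,169 x -523 y -443 z 91 mm turn -0.107
561,43,66,169 x -523 y -443 z 175 mm turn -0.107
cup [[0.735 0.216]
 [0.702 0.216]] pot [[ 0.74  -0.03   0.085]] brush [[ 0.727 -0.033  0.15 ]
 [ 0.709 -0.045  0.15 ]] fin [[ 0.523 -0.226  0.045]]
```

```bash
python3 -m crank '[{"x":-0.523,"y":-0.443,"z":0.07,"turn":-0.107},{"x":-0.523,"y":-0.443,"z":0.07,"turn":-0.107},{"x":-0.523,"y":-0.443,"z":0.07,"turn":-0.107},{"x":-0.523,"y":-0.443,"z":0.07,"turn":-0.107},{"x":-0.523,"y":-0.443,"z":0.07,"turn":-0.107},{"x":-0.523,"y":-0.443,"z":0.07,"turn":-0.107},{"x":-0.523,"y":-0.443,"z":0.07,"turn":-0.107},{"x":-0.523,"y":-0.443,"z":0.07,"turn":-0.107},{"x":-0.523,"y":-0.443,"z":0.07,"turn":-0.107},{"x":-0.523,"y":-0.443,"z":0.07,"turn":-0.107},{"x":-0.523,"y":-0.443,"z":0.07,"turn":-0.107},{"x":-0.523,"y":-0.443,"z":0.07,"turn":-0.107}]' 0.077 30
python3 go.py 561,43,150,169 561,43,66,169
python3 -c "
from h import *
cv2.imwrite('pics/w1.png',cv2.cvtColor(imaging.read_camera('wrist'),cv2.COLOR_RGB2BGR)); print(imaging.get_calibration('wrist'))"
```

```text
time_s: 1.65
tool_pos: [0.562, 0.0375, 0.171]
tool_rot: [-179.8, 0.0, 168.5]
force: [-0.1, 0.3, -0.2]
grip_width: 0.0768
grasp_force: 0.0
t 1.65 [562.   37.5 171. ] [-179.8    0.   168.5] q [-30.  11.  26. 102.  -5.  68.  76.]
561,43,150,169 x 2 y 5 z 21 mm turn -0.009
561,43,66,169 x 2 y 5 z 105 mm turn -0.009
{'camera_matrix': array([[296.89700681,   0.        , 319.07589748],
       [  0.        , 296.89700681, 197.02066584],
       [  0.        ,   0.        ,   1.        ]]), 'position': array([0.48633364, 0.05696516, 0.31424859]), 'attitude': array([-1.60526540e+01,  3.08798398e-02,  7.87200533e+01])}
```

View pics/w1.png

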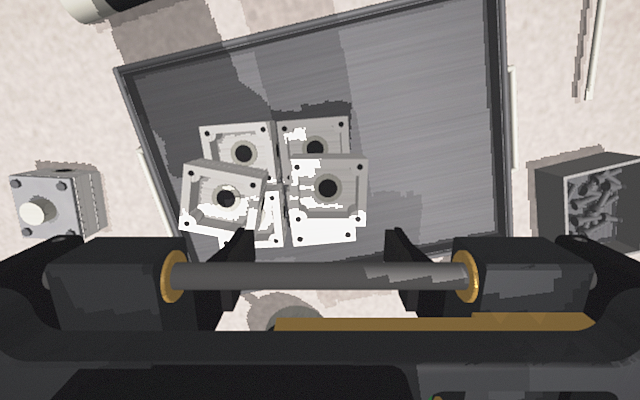

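The wrist view shows T1 with corners near (290,157), (367,157), (367,217), (288,217) and T2 at (180–267,160–235). I'll cross-check these against the top-view measurement.

```bash
python3 -c "
from h import *
print(px2w('wrist',[[290,157],[367,157],[367,217],[288,217]],.076).round(3)[:,:2], px2w('wrist',[[190,160],[267,172],[180,222]],.076).round(3)[:,:2])"; python3 go.py 561,43,66,169
```

```text
[[0.516 0.027]
 [0.528 0.088]
 [0.579 0.08 ]
 [0.566 0.014]] [[ 0.503 -0.053]
 [ 0.524  0.006]
 [ 0.552 -0.078]]
t 1.7 [561.1  40.9 171. ] [-179.9   -0.   168.7] q [-30.  11.  26. 102.  -5.  68.  76.]
561,43,66,169 x 1 y 2 z 105 mm turn -0.005
```

```bash
python3 -m crank '[{"x":0.001,"y":0.004,"z":0.05},{"x":0.001,"y":0.004,"z":0.08},{"x":0.001,"y":0.004,"z":0.105},{"x":0.001,"y":0.004,"z":0.105}]'
python3 -m crank '[{"x":0},{"x":0},{"x":0}]' 0.05 30; python3 go.py 561,43,66,169 561,43,120,180 605,161,120,180 605,161,30,180
```

```text
t 1.7 [561.1  40.9 171. ] [-179.9   -0.   168.7] q [-30.  11.  26. 102.  -5.  68.  76.]
561,43,66,169 x 1 y 2 z 105 mm turn -0.005
561,43,120,180 x 1 y 2 z 51 mm turn -0.197
605,161,120,180 x -19 y 126 z 51 mm turn -0.197
605,161,30,180 x -19 y 126 z 141 mm turn -0.197invalid input
invalid input
```

```bash
python3 -m crank '[{"x":0.001,"y":0.004,"z":0.05,"turn":0},{"x":0.001,"y":0.004,"z":0.08,"turn":0},{"x":0.001,"y":0.004,"z":0.105,"turn":0},{"x":0.001,"y":0.004,"z":0.105,"turn":0}]' - -
python3 -m crank '[{"x":0,"y":0,"z":0,"turn":0},{"x":0,"y":0,"z":0,"turn":0},{"x":0,"y":0,"z":0,"turn":0}]' 0.05 30; python3 go.py 561,43,120,180 605,161,120,180 605,161,30,180
```

```text
time_s: 2.2
tool_pos: [0.5582, 0.0498, 0.0647]
tool_rot: [-179.9, -0.3, 169.2]
force: [-0.4, -0.4, 0.9]
grip_width: 0.0769
grasp_force: 0.0
time_s: 2.58
tool_pos: [0.5614, 0.0482, 0.0679]
tool_rot: [179.9, 0.1, 169.0]
force: [-1.2, 0.7, 3.3]
grip_width: 0.0637
grasp_force: 30.0
t 2.58 [561.4  48.2  67.9] [1.799e+02 1.000e-01 1.690e+02] q [-29.  17.  24. 107.  -8.  57.  78.]
561,43,120,180 x -1 y -5 z -52 mm turn -0.192
605,161,120,180 x -21 y 119 z -52 mm turn -0.192
605,161,30,180 x -21 y 119 z 38 mm turn -0.192
```

```bash
python3 -m crank '[{"x":0,"y":0,"z":-0.03,"turn":0},{"x":0,"y":0,"z":-0.06,"turn":0},{"x":-0.01,"y":0.06,"z":-0.06,"turn":-0.1},{"x":-0.021,"y":0.119,"z":-0.05,"turn":-0.192},{"x":-0.021,"y":0.119,"z":-0.02,"turn":-0.192},{"x":-0.021,"y":0.119,"z":0.015,"turn":-0.192},{"x":-0.021,"y":0.119,"z":0.028,"turn":-0.192},{"x":-0.021,"y":0.119,"z":0.033,"turn":-0.192},{"x":-0.021,"y":0.119,"z":0.035,"turn":-0.192},{"x":-0.021,"y":0.119,"z":0.035,"turn":-0.192}]' - -
python3 go.py 605,161,32,180
```

```text
time_s: 3.82
tool_pos: [0.6047, 0.161, 0.0328]
tool_rot: [180.0, 0.1, -180.0]
force: [-0.9, 0.5, -1.8]
grip_width: 0.0643
grasp_force: 30.0
t 3.83 [604.7 161.   32.8] [ 1.8e+02  1.0e-01 -1.8e+02] q [-33.  26.  19. 100. -10.  56.  80.]
605,161,32,180 x -0 y 0 z 1 mm turn 0.000
```

```bash
python3 -m crank '[{"x":0,"y":0,"z":0.001,"turn":0},{"x":0,"y":0,"z":0.0015,"turn":0}]' - -
```

```text
time_s: 4.08
tool_pos: [0.6047, 0.1611, 0.0319]
tool_rot: [179.9, 0.1, -180.0]
force: [-3.0, -1.0, 8.4]
grip_width: 0.0637
grasp_force: 30.0
```

```bash
python3 -m crank '[{"x":0,"y":0,"z":0,"turn":0},{"x":0,"y":0,"z":0,"turn":0},{"x":0,"y":0,"z":-0.05,"turn":0},{"x":0,"y":0,"z":-0.1,"turn":0}]' 0.082 -
python3 go.py 542,-46,120,157.5 542,-46,66,157.5
```

```text
time_s: 4.58
tool_pos: [0.6034, 0.1607, 0.1305]
tool_rot: [-180.0, -0.1, -180.0]
force: [-0.8, 0.2, 0.1]
grip_width: 0.0815
grasp_force: 0.0
t 4.58 [603.4 160.7 130.5] [-1.8e+02 -1.0e-01 -1.8e+02] q [-34.  20.  21.  95.  -8.  66.  78.]
542,-46,120,157.5 x 61 y -207 z 11 mm turn 0.393
542,-46,66,157.5 x 61 y -207 z 65 mm turn 0.393
```

```bash
python3 -m crank '[{"x":0.062,"y":-0.207,"z":0.01,"turn":0.393},{"x":0.062,"y":-0.207,"z":0.01,"turn":0.393},{"x":0.062,"y":-0.207,"z":0.01,"turn":0.393},{"x":0.062,"y":-0.207,"z":0.01,"turn":0.393},{"x":0.062,"y":-0.207,"z":0.025,"turn":0.393},{"x":0.062,"y":-0.207,"z":0.05,"turn":0.393},{"x":0.062,"y":-0.207,"z":0.064,"turn":0.393},{"x":0.062,"y":-0.207,"z":0.064,"turn":0.393}]' - -
python3 -m crank '[{"x":0,"y":0,"z":0,"turn":0},{"x":0,"y":0,"z":0,"turn":0},{"x":0,"y":0,"z":0,"turn":0}]' 0.05 30; python3 go.py 475,161,120,180 475,161,30,180
```

```text
time_s: 5.58
tool_pos: [0.5411, -0.045, 0.0646]
tool_rot: [-179.9, -0.1, 157.6]
force: [-0.2, -0.2, 0.5]
grip_width: 0.0823
grasp_force: 0.0
time_s: 5.95
tool_pos: [0.5426, -0.0459, 0.0668]
tool_rot: [179.9, 0.1, 157.5]
force: [-0.1, 1.7, 1.6]
grip_width: 0.0636
grasp_force: 30.0
t 5.95 [542.6 -45.9  66.8] [1.799e+02 1.000e-01 1.575e+02] q [-24.  16.  30. 110.  -9.  56.  77.]
475,161,120,180 x 142 y 165 z -53 mm turn -0.393
475,161,30,180 x 142 y 165 z 37 mm turn -0.393
```

```bash
python3 -m crank '[{"x":0,"y":0,"z":-0.03,"turn":0},{"x":0,"y":0,"z":-0.06,"turn":0},{"x":0.04,"y":0.045,"z":-0.06,"turn":-0.13},{"x":0.08,"y":0.09,"z":-0.06,"turn":-0.26},{"x":0.12,"y":0.135,"z":-0.06,"turn":-0.393},{"x":0.142,"y":0.165,"z":-0.05,"turn":-0.393},{"x":0.142,"y":0.165,"z":-0.015,"turn":-0.393},{"x":0.142,"y":0.165,"z":0.015,"turn":-0.393},{"x":0.142,"y":0.165,"z":0.028,"turn":-0.393},{"x":0.142,"y":0.165,"z":0.033,"turn":-0.393},{"x":0.142,"y":0.165,"z":0.035,"turn":-0.393},{"x":0.142,"y":0.165,"z":0.035,"turn":-0.393}]' - -
```

```text
time_s: 7.45
tool_pos: [0.4746, 0.1608, 0.0319]
tool_rot: [180.0, 0.1, 180.0]
force: [1.1, 0.0, -1.8]
grip_width: 0.0641
grasp_force: 30.0
```

```bash
python3 -m crank '[{"x":0,"y":0,"z":0.001,"turn":0},{"x":0,"y":0,"z":0.0015,"turn":0}]' - -
```

```text
time_s: 7.7
tool_pos: [0.4746, 0.1608, 0.0308]
tool_rot: [180.0, 0.1, -180.0]
force: [-2.7, -2.4, 7.3]
grip_width: 0.0639
grasp_force: 30.0
```

```bash
python3 -m crank '[{"x":0,"y":0,"z":0,"turn":0},{"x":0,"y":0,"z":0,"turn":0},{"x":0,"y":0,"z":-0.05,"turn":0},{"x":0,"y":0,"z":-0.1,"turn":0},{"x":0,"y":0,"z":-0.1,"turn":0}]' 0.082 -
python3 - <<'E'
from h import *
im=cv2.cvtColor(imaging.read_camera("top"),cv2.COLOR_RGB2BGR)[150:274,215:391]
cv2.imwrite("pics/top2.png",cv2.resize(im,None,fx=4.5,fy=4.5,interpolation=cv2.INTER_CUBIC))
E
```

```text
time_s: 8.32
tool_pos: [0.4769, 0.1618, 0.1338]
tool_rot: [179.8, 0.5, -180.0]
force: [-0.1, 0.2, 0.0]
grip_width: 0.0818
grasp_force: 0.0
```

View pics/top2.png

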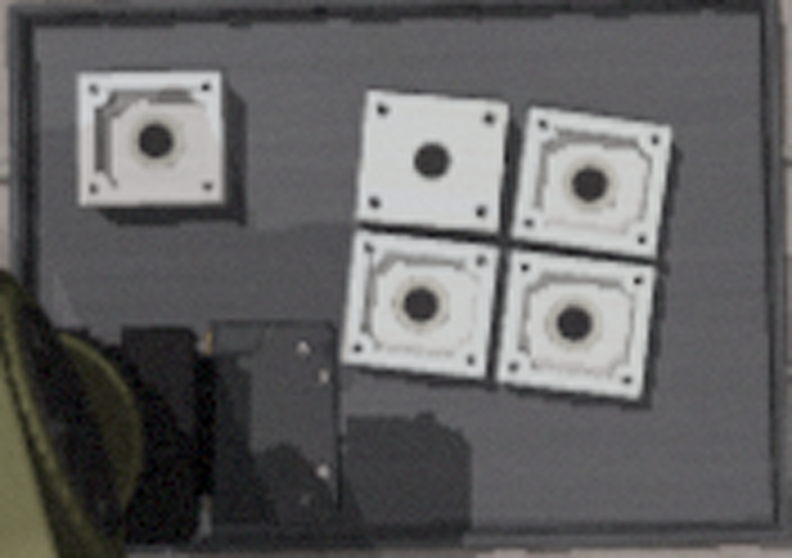

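T1 is placed at the upper left of the tray. Four housings remain: UL back up at (433,160), UR at (590,183), LL at (420,305), LR at (575,323). I'll compute their poses.

```bash
python3 - <<'E'
from h import *
for n,c in dict(UL=[(370,90),(508,102),(498,230),(357,222)],UR=[(530,107),(672,128),(657,256),(513,238)],LL=[(356,232),(498,248),(490,378),(342,362)],LR=[(513,252),(660,268),(640,400),(498,380)],T1=[(77,72),(220,72),(222,206),(78,206)]).items():
    p=px2w("top",np.array(c)/4.5+[215,150],.04)[:,:2]; 
    (cx,cy),wh,an=cv2.minAreaRect((p*1000).astype(np.float32))
    e=p[0]+p[1]-p[2]-p[3]; a=np.arctan2(e[1],e[0]); u=np.array([np.cos(a),np.sin(a)]); c=p.mean(0)
    print(n,(c*1000).round(),np.degrees(a).round(1),"-x wall",((c-.0255*u)*1000).round(),"-y wall",((c-.0285*np.array([-u[1],u[0]]))*1000).round(),"size",np.linalg.norm(e)/2)
E
python3 go.py 0,0,0,0
```

```text
UL [583.  32.] -5.8 -x wall [558.  35.] -y wall [580.   4.] size 0.05862805765911631
UR [573. -39.] -7.9 -x wall [547. -36.] -y wall [569. -67.] size 0.058554560690443076
LL [519.  38.] -5.6 -x wall [493.  41.] -y wall [516.  10.] size 0.058312042489517775
LR [509. -31.] -8.6 -x wall [484. -28.] -y wall [505. -60.] size 0.058571153896875255
T1 [595. 160.] 0.2 -x wall [569. 160.] -y wall [595. 131.] size 0.06032654348001768
t 8.38 [475.3 161.3 131.5] [ 179.9    0.2 -180. ] q [-40.   5.  19. 112.  -2.  63.  70.]
0,0,0,0 x 475 y -161 z 131 mm turn -3.141
```

```bash
python3 -m crank '[{"x":-0.03,"y":-0.221,"z":0.01,"turn":0.15},{"x":-0.03,"y":-0.221,"z":0.01,"turn":0.15},{"x":-0.03,"y":-0.221,"z":0.01,"turn":0.15},{"x":-0.03,"y":-0.221,"z":0.02,"turn":0.15},{"x":-0.03,"y":-0.221,"z":0.05,"turn":0.15},{"x":-0.03,"y":-0.221,"z":0.055,"turn":0.15},{"x":-0.03,"y":-0.221,"z":0.055,"turn":0.15}]' 0.021 -
python3 go.py 505,-60,47,171.4
python3 -c "
from h import *
cv2.imwrite('pics/w3.png',cv2.cvtColor(imaging.read_camera('wrist'),cv2.COLOR_RGB2BGR)[100:340,120:520].repeat(2,0).repeat(2,1)[:,:])"
```

```text
time_s: 9.25
tool_pos: [0.5033, -0.0599, 0.0739]
tool_rot: [-180.0, -0.1, 171.5]
force: [0.6, -0.3, 1.0]
grip_width: 0.0237
grasp_force: 0.0
t 9.25 [503.3 -59.9  73.9] [-1.800e+02 -1.000e-01  1.715e+02] q [-25.  11.  31. 115.  -7.  56.  91.]
505,-60,47,171.4 x -2 y 0 z 27 mm turn 0.001
```

View pics/w3.png

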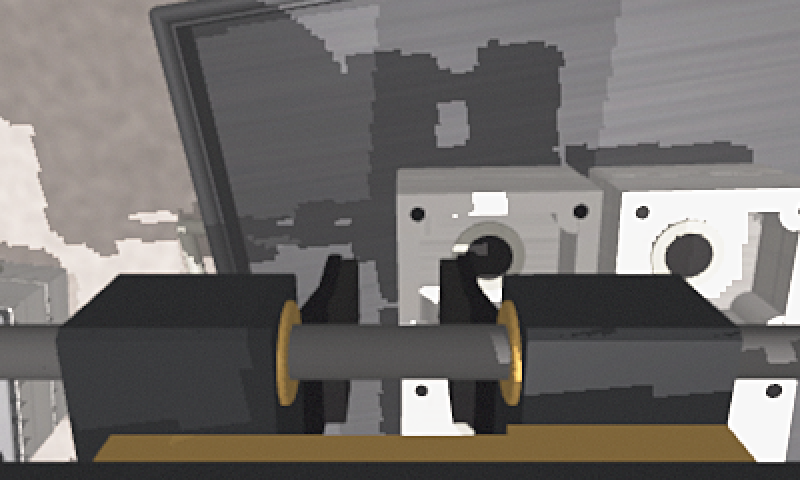

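The fingers straddle LR's −y wall (wall edge at about column 400, fingers at 345 and 440), and the ring inside the pocket is low. Descending.

```bash
python3 -m crank '[{"x":-0.001,"y":0,"z":0.015,"turn":0},{"x":-0.001,"y":0,"z":0.027,"turn":0},{"x":-0.001,"y":0,"z":0.027,"turn":0}]' - -
python3 -m crank '[{"x":0,"y":0,"z":0,"turn":0},{"x":0,"y":0,"z":0,"turn":0}]' 0 40
python3 go.py 475,-87,47,180
```

```text
time_s: 9.68
tool_pos: [0.5038, -0.0604, 0.0463]
tool_rot: [-180.0, -0.1, 171.4]
force: [-0.2, 0.1, -0.4]
grip_width: 0.0212
grasp_force: 0.0
time_s: 9.93
tool_pos: [0.5052, -0.0603, 0.0478]
tool_rot: [180.0, 0.0, 171.4]
force: [1.3, 1.1, -0.7]
grip_width: 0.008
grasp_force: 0.4
t 9.93 [505.2 -60.3  47.8] [180.    0.  171.4] q [-24.  13.  31. 116.  -8.  53.  92.]
475,-87,47,180 x 26 y -31 z 1 mm turn -0.150
```

```bash
python3 -m crank '[{"x":0,"y":0,"z":0,"turn":0},{"x":0,"y":0,"z":0,"turn":0},{"x":0,"y":0,"z":-0.006,"turn":0},{"x":0,"y":0,"z":-0.014,"turn":0},{"x":0.013,"y":-0.015,"z":-0.014,"turn":-0.075},{"x":0.026,"y":-0.031,"z":-0.014,"turn":-0.15},{"x":0.026,"y":-0.031,"z":-0.014,"turn":-0.15},{"x":0.026,"y":-0.031,"z":-0.007,"turn":-0.15},{"x":0.026,"y":-0.031,"z":-0.002,"turn":-0.15},{"x":0.026,"y":-0.031,"z":0,"turn":-0.15},{"x":0.026,"y":-0.031,"z":0,"turn":-0.15}]' - -
```

```text
time_s: 11.3
tool_pos: [0.4747, -0.0868, 0.0478]
tool_rot: [180.0, -0.0, -180.0]
force: [-1.8, 1.2, 3.5]
grip_width: 0.0064
grasp_force: 40.0
```

```bash
python3 -m crank '[{"x":0,"y":0,"z":0,"turn":0},{"x":0,"y":0,"z":0,"turn":0},{"x":0,"y":0,"z":-0.035,"turn":0},{"x":-0.05,"y":0.01,"z":-0.035,"turn":0.07},{"x":-0.094,"y":0.02,"z":-0.035,"turn":0.138},{"x":-0.094,"y":0.02,"z":-0.035,"turn":0.138},{"x":-0.094,"y":0.02,"z":-0.012,"turn":0.138},{"x":-0.094,"y":0.02,"z":0,"turn":0.138},{"x":-0.094,"y":0.02,"z":0,"turn":0.138}]' 0.021 -
python3 -m crank '[{"x":0,"y":0,"z":0,"turn":0},{"x":0,"y":0,"z":0,"turn":0},{"x":0,"y":0,"z":0,"turn":0},{"x":0,"y":0,"z":0,"turn":0}]' 0 40
python3 go.py 595,-87,47,180
```

```text
time_s: 12.42
tool_pos: [0.5672, -0.0675, 0.0466]
tool_rot: [-180.0, -0.1, 172.1]
force: [0.9, 1.2, 0.1]
grip_width: 0.0208
grasp_force: 0.0
time_s: 12.92
tool_pos: [0.5692, -0.0669, 0.0484]
tool_rot: [179.9, 0.1, 172.1]
force: [-1.2, 1.4, 4.6]
grip_width: 0.0064
grasp_force: 40.0
t 12.93 [569.2 -66.9  48.4] [1.799e+02 1.000e-01 1.721e+02] q [-22.  21.  30. 107. -13.  55.  96.]
595,-87,47,180 x -28 y -16 z 1 mm turn -0.137
```

```bash
python3 -m crank '[{"x":0,"y":0,"z":-0.006,"turn":0},{"x":0,"y":0,"z":-0.014,"turn":0},{"x":-0.014,"y":-0.008,"z":-0.014,"turn":-0.07},{"x":-0.028,"y":-0.016,"z":-0.014,"turn":-0.137},{"x":-0.028,"y":-0.016,"z":-0.014,"turn":-0.137},{"x":-0.028,"y":-0.016,"z":-0.007,"turn":-0.137},{"x":-0.028,"y":-0.016,"z":-0.002,"turn":-0.137},{"x":-0.028,"y":-0.016,"z":0.0,"turn":-0.137},{"x":-0.028,"y":-0.016,"z":0.0,"turn":-0.137}]' - -
```

```text
time_s: 14.05
tool_pos: [0.5933, -0.0864, 0.0484]
tool_rot: [179.9, -0.1, 180.0]
force: [-5.5, 0.5, 7.2]
grip_width: 0.0068
grasp_force: 40.0
```

```bash
python3 -m crank '[{"x":0,"y":0,"z":0,"turn":0},{"x":0,"y":0,"z":0,"turn":0},{"x":0,"y":0,"z":-0.05,"turn":0}]' 0.021 -
python3 -m crank '[{"x":0.03,"y":0.05,"z":0,"turn":0.098},{"x":0.06,"y":0.1,"z":0,"turn":0.098},{"x":0.076,"y":0.125,"z":0,"turn":0.098},{"x":0.076,"y":0.125,"z":0,"turn":0.098}]' 0.076 -
python3 go.py 519,38,30,174.4
```

```text
time_s: 14.42
tool_pos: [0.591, -0.0861, 0.0942]
tool_rot: [180.0, -0.5, 180.0]
force: [0.7, 0.2, -0.3]
grip_width: 0.0197
grasp_force: 0.0
time_s: 14.92
tool_pos: [0.5173, 0.041, 0.0976]
tool_rot: [179.9, -0.0, 174.6]
force: [0.8, -0.3, -0.9]
grip_width: 0.0537
grasp_force: 0.0
t 14.93 [517.3  41.   97.6] [179.9  -0.  174.6] q [-33.  10.  28. 112.  -6.  59.  82.]
519,38,30,174.4 x -2 y -3 z 68 mm turn 0.004
```

```bash
python3 -m crank '[{"x":-0.001,"y":-0.002,"z":0.01,"turn":0},{"x":-0.001,"y":-0.002,"z":0.02,"turn":0},{"x":-0.001,"y":-0.002,"z":0.045,"turn":0},{"x":-0.001,"y":-0.002,"z":0.067,"turn":0},{"x":-0.001,"y":-0.002,"z":0.067,"turn":0}]' - -
python3 -m crank '[{"x":0,"y":0,"z":0,"turn":0},{"x":0,"y":0,"z":0,"turn":0},{"x":0,"y":0,"z":0,"turn":0}]' 0.05 30
python3 go.py 475,48,30,180
```

```text
time_s: 15.55
tool_pos: [0.5176, 0.0347, 0.0284]
tool_rot: [-179.9, -0.2, 174.2]
force: [-0.1, -0.1, 0.3]
grip_width: 0.0758
grasp_force: 0.0
time_s: 15.92
tool_pos: [0.5196, 0.0359, 0.0312]
tool_rot: [180.0, 0.1, 174.3]
force: [-0.2, -0.3, -0.2]
grip_width: 0.0636
grasp_force: 30.0
t 15.93 [519.6  35.9  31.2] [1.800e+02 1.000e-01 1.743e+02] q [-31.  16.  27. 115.  -9.  51.  85.]
475,48,30,180 x 46 y 8 z 1 mm turn -0.099
```

```bash
python3 -m crank '[{"x":0,"y":0,"z":-0.01,"turn":0},{"x":0.02,"y":0.004,"z":-0.012,"turn":-0.05},{"x":0.046,"y":0.008,"z":-0.012,"turn":-0.099},{"x":0.046,"y":0.008,"z":-0.012,"turn":-0.099},{"x":0.046,"y":0.008,"z":-0.005,"turn":-0.099},{"x":0.046,"y":0.008,"z":-0.001,"turn":-0.099},{"x":0.046,"y":0.008,"z":0.0005,"turn":-0.099},{"x":0.046,"y":0.008,"z":0.0005,"turn":-0.099}]' - -
```

```text
time_s: 16.92
tool_pos: [0.4747, 0.0481, 0.0311]
tool_rot: [-180.0, -0.0, 180.0]
force: [-4.6, -1.1, 9.7]
grip_width: 0.0639
grasp_force: 30.0
```

```bash
python3 -m crank '[{"x":0,"y":0,"z":0,"turn":0},{"x":0,"y":0,"z":0,"turn":0},{"x":0,"y":0,"z":-0.04,"turn":0},{"x":-0.04,"y":-0.006,"z":-0.06,"turn":0},{"x":-0.09,"y":-0.012,"z":-0.06,"turn":0.101},{"x":-0.126,"y":-0.018,"z":-0.06,"turn":0.101},{"x":-0.126,"y":-0.018,"z":-0.06,"turn":0.101}]' 0.075 -
python3 go.py 601,30,26,174.2
```

```text
time_s: 17.8
tool_pos: [0.6022, 0.0295, 0.0896]
tool_rot: [-179.9, 0.1, 174.2]
force: [0.7, 0.4, 0.4]
grip_width: 0.075
grasp_force: 0.0
t 17.8 [602.2  29.5  89.6] [-1.799e+02  1.000e-01  1.742e+02] q [-29.  21.  29. 101. -11.  61.  88.]
601,30,26,174.2 x 1 y 0 z 64 mm turn -0.001
```

```bash
python3 -m crank '[{"x":0.001,"y":0.001,"z":0.03,"turn":0},{"x":0.001,"y":0.001,"z":0.055,"turn":0},{"x":0.001,"y":0.001,"z":0.064,"turn":0},{"x":0.001,"y":0.001,"z":0.064,"turn":0}]' - -
python3 -m crank '[{"x":0,"y":0,"z":0,"turn":0},{"x":0,"y":0,"z":0,"turn":0},{"x":0,"y":0,"z":0,"turn":0}]' 0.05 4
python3 -m crank '[{"x":0.002,"y":0,"z":-0.004,"turn":0},{"x":0.005,"y":0,"z":-0.008,"turn":0},{"x":0.0073,"y":0,"z":-0.0114,"turn":0},{"x":0.0073,"y":0,"z":-0.0114,"turn":0}]' - -
python3 - <<'E'
from h import *
im=cv2.cvtColor(imaging.read_camera("side"),cv2.COLOR_RGB2BGR)[130:310,250:430]
cv2.imwrite("pics/s4.png",cv2.resize(im,None,fx=3.2,fy=3.2,interpolation=cv2.INTER_CUBIC))
E
```

```text
time_s: 18.3
tool_pos: [0.5984, 0.0317, 0.0258]
tool_rot: [-180.0, -0.1, 174.2]
force: [0.3, -0.4, -0.3]
grip_width: 0.0748
grasp_force: 0.0
time_s: 18.68
tool_pos: [0.6, 0.0319, 0.0273]
tool_rot: [179.9, 0.1, 174.2]
force: [-0.1, 0.5, 3.6]
grip_width: 0.0642
grasp_force: 4.0
time_s: 19.18
tool_pos: [0.5918, 0.0324, 0.0377]
tool_rot: [180.0, 0.0, 174.2]
force: [0.7, -0.1, -2.3]
grip_width: 0.0638
grasp_force: 4.0
```

View pics/s4.png

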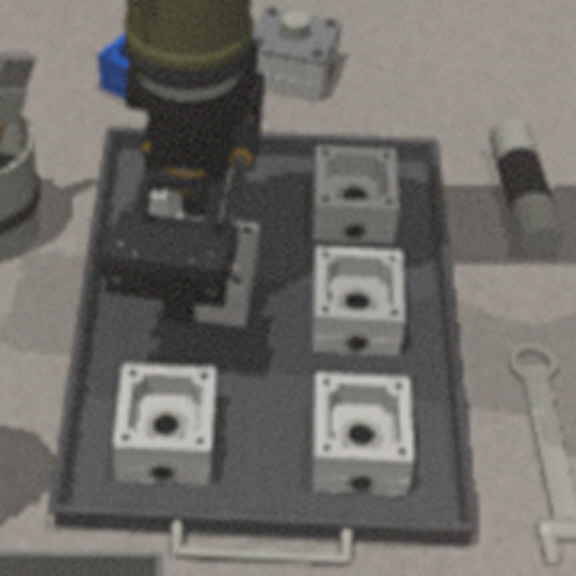

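The side view shows the arm holding UL, and I can't tell how far it is tilted. The 2.3 N force suggests it is being carried rather than pivoting. I'll loosen the grip and watch the wrist moment.

```bash
cat > m.py <<'E'
from h import *
o=env.get_obs(); Rt=R.from_euler("xyz",o["tool_rot"],degrees=True)
print(o["time_s"],"torque tool",Rt.inv().apply(o["wrist_torque"]).round(3),"F",o["force"].round(1),"pos",o["tool_pos"].round(4),o["grip_width"].round(4),o["grasp_force"].round(1))
E
python3 m.py
python3 -m crank '[{"x":0,"y":0,"z":0,"turn":0},{"x":0.001,"y":0,"z":-0.001,"turn":0},{"x":0.003,"y":0,"z":-0.004,"turn":0},{"x":0.003,"y":0,"z":-0.004,"turn":0}]' - 3
python3 m.py
python3 -c "
from h import *
im=cv2.cvtColor(imaging.read_camera('side'),cv2.COLOR_RGB2BGR)[170:260,275:355]
cv2.imwrite('pics/s5.png',cv2.resize(im,None,fx=6,fy=6,interpolation=cv2.INTER_CUBIC))"
```

```text
time_s: 19.73
tool_pos: [0.5889, 0.0327, 0.0418]
tool_rot: [180.0, 0.0, 174.2]
force: [-1.1, -0.1, -1.6]
grip_width: 0.0636
grasp_force: 3.0Traceback (most recent call last):
  File "m.py", line 3, in <module>
    print(o["time_s"],"torque tool",Rt.inv().apply(o["wrist_torque"]).round(3),"F",o["force"].round(1),"pos",o["tool_pos"].round(4),o["grip_width"].round(4),o["grasp_force"].round(1))
                                                                                                                                    ^^^^^^^^^^^^^^^^^^^^^
AttributeError: 'float' object has no attribute 'round'
Traceback (most recent call last):
  File "m.py", line 3, in <module>
    print(o["time_s"],"torque tool",Rt.inv().apply(o["wrist_torque"]).round(3),"F",o["force"].round(1),"pos",o["tool_pos"].round(4),o["grip_width"].round(4),o["grasp_force"].round(1))
                                                                                                                                    ^^^^^^^^^^^^^^^^^^^^^
AttributeError: 'float' object has no attribute 'round'
```

View pics/s5.png

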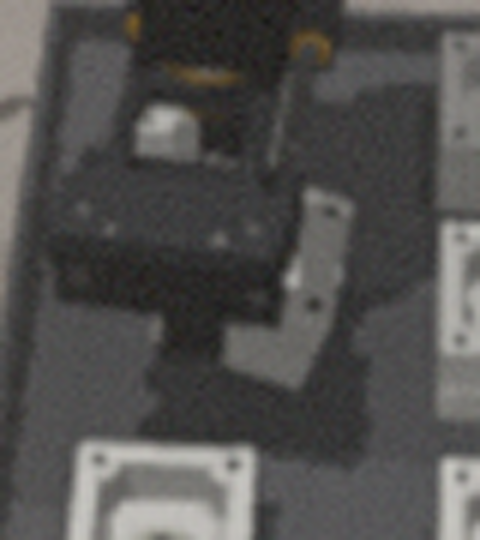

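Housing UL is pivoting: its near face slopes down to the right, from (225,360) to (300,388), so the arc works at 3 N. Continuing.

```bash
sed -i 's/,o\["grip_width.*$/)/' m.py
python3 -m crank '[{"x":0.003,"y":0,"z":-0.003,"turn":0},{"x":0.007,"y":0,"z":-0.0055,"turn":0},{"x":0.013,"y":0,"z":-0.0087,"turn":0},{"x":0.019,"y":0,"z":-0.0115,"turn":0},{"x":0.025,"y":0,"z":-0.013,"turn":0},{"x":0.032,"y":0,"z":-0.0143,"turn":0},{"x":0.032,"y":0,"z":-0.0143,"turn":0}]' - -
python3 m.py
python3 -c "
from h import *
im=cv2.cvtColor(imaging.read_camera('side'),cv2.COLOR_RGB2BGR)[170:260,275:355]
cv2.imwrite('pics/s6.png',cv2.resize(im,None,fx=6,fy=6,interpolation=cv2.INTER_CUBIC))"
```

```text
time_s: 20.65
tool_pos: [0.5565, 0.036, 0.0558]
tool_rot: [180.0, -0.0, 174.2]
force: [1.4, 0.7, -1.8]
grip_width: 0.064
grasp_force: 3.0
20.65 torque tool [-0.001 -0.006  0.026] F [ 1.4  0.7 -1.8] pos [0.5565 0.036  0.0558]
```

View pics/s6.png

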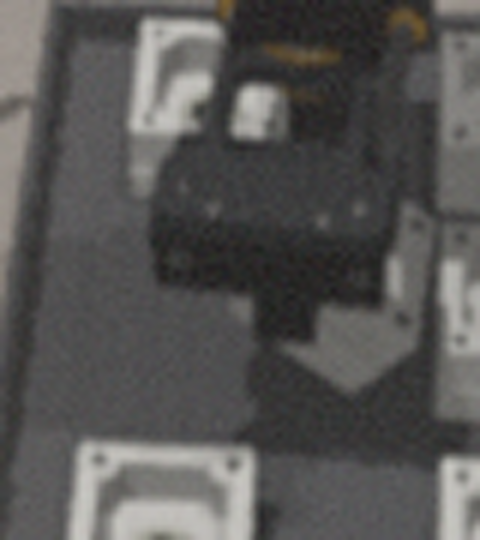

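It's tilted about 45° now. The lowest vertex is at crop (350,390). I'll check the tilt and height by intersecting the rays with the housing's side plane.

Run:
```python
from h import *
c=imaging.get_calibration("side"); p=np.array(c["position"])
for q in [(350,392),(418,345),(285,345),(242,318)]:
    g=px2w("side",[np.array(q)/6+[275,170]],0.)[0]; d=g-p
    print(q,(p+d*((.068-p[1])/d[1])).round(4))
```

```text
(350, 392) [0.5354 0.068  0.0044]
(418, 345) [0.5123 0.068  0.031 ]
(285, 345) [0.5593 0.068  0.0277]
(242, 318) [0.5748 0.068  0.0406]
```

```bash
python3 -m crank '[{"x":0,"y":0,"z":0,"turn":0},{"x":0,"y":0,"z":-0.006,"turn":0},{"x":0,"y":0,"z":-0.014,"turn":0},{"x":-0.012,"y":0.004,"z":-0.016,"turn":-0.03},{"x":-0.03,"y":0.01,"z":-0.016,"turn":-0.07},{"x":-0.048,"y":0.017,"z":-0.016,"turn":-0.101},{"x":-0.048,"y":0.017,"z":-0.016,"turn":-0.101},{"x":-0.048,"y":0.017,"z":-0.016,"turn":-0.101}]' - 8
python3 m.py
python3 -c "
from h import *
im=cv2.cvtColor(imaging.read_camera('side'),cv2.COLOR_RGB2BGR)[170:260,275:355]
cv2.imwrite('pics/s7.png',cv2.resize(im,None,fx=6,fy=6,interpolation=cv2.INTER_CUBIC))"
```

```text
time_s: 21.7
tool_pos: [0.6061, 0.0477, 0.0715]
tool_rot: [-180.0, -0.1, -180.0]
force: [0.1, 0.6, -2.0]
grip_width: 0.0639
grasp_force: 8.0
21.7 torque tool [ 0.    -0.005 -0.003] F [ 0.1  0.6 -2. ] pos [0.6061 0.0477 0.0715]
```

View pics/s7.png

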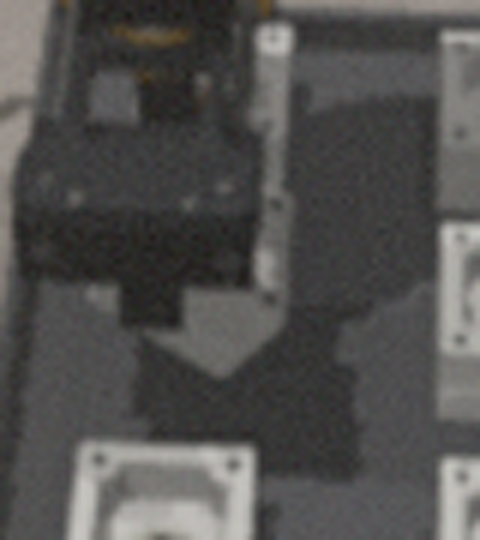

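The tilt held during the carry, with the vertex at crop (222,380). From here I work numerically only, since the 10 pictures are used up.

```bash
cat >> h.py <<'E'
def sidept(q,y,sc=6,off=(275,170)):
    c=imaging.get_calibration("side"); p=np.array(c["position"])
    d=px2w("side",[np.array(q)/sc+off],0.)[0]-p
    return p+d*((y-p[1])/d[1])
def mask(n):
    im=imaging.read_camera(n); h=cv2.cvtColor(im,cv2.COLOR_RGB2HSV)
    return im,h
E
python3 - <<'E'
from h import *
for q in [(222,382),(288,325),(145,340)]: print(q,sidept(q,.080).round(4))
E
```

```text
(222, 382) [0.581  0.08   0.0198]
(288, 325) [0.5583 0.08   0.0509]
(145, 340) [0.608  0.08   0.0398]
```

```bash
cat > tilt.py <<'E'
# low outline of the held housing in the side view: lowest bright row per column -> plane of its near face
import sys; from h import *
y=env.get_obs()["tool_pos"][1]+.032; print(env.get_obs()["tool_pos"].round(4))
g=cv2.cvtColor(imaging.read_camera("side"),cv2.COLOR_RGB2GRAY)
poly=w2px("side",[[.67,y,.004],[.505,y,.004],[.505,y,.10],[.67,y,.10]])
m=np.zeros_like(g); cv2.fillPoly(m,[poly.astype(np.int32)],255)
b=((g>105)&(m>0)).astype(np.uint8)
n,l,s,c=cv2.connectedComponentsWithStats(b)
for k in range(1,n):
    if s[k,4]<25: continue
    cs,_=cv2.findContours((l==k).astype(np.uint8),cv2.RETR_EXTERNAL,cv2.CHAIN_APPROX_NONE)
    for p in cv2.approxPolyDP(cs[0],1.5,True)[:,0]: 
        w=sidept(p,y,1,(0,0))*1000; print(k,s[k,4],p,"x %.0f z %.0f"%(w[0],w[2]))
E
python3 tilt.py
python3 -m crank '[{"x":0,"y":0,"z":0.008,"turn":0},{"x":0,"y":0,"z":0.0155,"turn":0},{"x":0.004,"y":0,"z":0.0145,"turn":0},{"x":0.008,"y":0,"z":0.013,"turn":0},{"x":0.012,"y":0,"z":0.0122,"turn":0},{"x":0.016,"y":0,"z":0.0114,"turn":0},{"x":0.021,"y":0,"z":0.0108,"turn":0},{"x":0.026,"y":0,"z":0.0108,"turn":0},{"x":0.031,"y":0,"z":0.011,"turn":0},{"x":0.031,"y":0,"z":0.011,"turn":0}]' - 3
python3 m.py; python3 tilt.py
```

```text
[0.6059 0.0476 0.0715]
1 212 [276 204] x 654 z 103
1 212 [268 204] x 670 z 102
1 212 [270 236] x 672 z 5
1 212 [273 233] x 665 z 15
2 49 [350 208] x 506 z 101
2 49 [348 208] x 509 z 101
2 49 [348 234] x 505 z 24
3 26 [318 211] x 569 z 89
3 26 [318 217] x 569 z 71
3 26 [320 217] x 565 z 71
3 26 [321 212] x 563 z 86
time_s: 23.05
tool_pos: [0.5751, 0.048, 0.0607]
tool_rot: [180.0, -0.0, -180.0]
force: [1.0, -0.3, -2.2]
grip_width: 0.064
grasp_force: 3.0
23.05 torque tool [-0.014  0.027  0.007] F [ 1.  -0.3 -2.2] pos [0.5751 0.048  0.0607]
[0.5751 0.048  0.0607]
1 233 [277 204] x 652 z 103
1 233 [267 204] x 672 z 102
1 233 [270 236] x 672 z 6
1 233 [273 233] x 665 z 16
3 31 [350 211] x 505 z 93
3 31 [348 214] x 508 z 84
3 31 [348 229] x 506 z 40
```

Run:
```python
from h import *
g=cv2.cvtColor(imaging.read_camera("side"),cv2.COLOR_RGB2GRAY)
cv2.imwrite("pics/g.png",g)
s=g[206:246:2,296:350:2]
print("cols 296..",end="\n")
for r,row in zip(range(206,246,2),s): print(r," ".join("%3d"%v for v in row))
```

```text
cols 296..
206  61  63  60  56  69  61  62  64  56  61  65  57  59  55  64  60  82  70  58  64  62  60  64  63  60  58  65
208  62  66  63  60  93  67  61  67  62  59  59  61  57  79  91  57  59  69  54  63  89  60  69  60  57  67  87
210  44  48  48  48  50  47  52  49  48  51  51  55  50  66  62  63  67  62  49  66  95  60  62  63  59  61  80
212  46  47  48  43  44  41  50  45  42  52  44  52  41  41  48  41  47  43  51  78  93  55  65  68  60  58  82
214  46  38  39  38  42  43  43  36  32  37  44  37  43  39  36  46  42  40  45  85  90  60  58  56  62  53 119
216  42  56  47  38  41  33  38  39  39  40  41  38  38  32  29  34  42  39  39  97  86  57  59  61  63  60 122
218  46  53  49  41  37  35  46  39  37  38  44  38  40  46  41  36  57  54  46 129  81  61  61  60  56  53 132
220  47  44  41  42  45  40  42  36  34  36  38  34  30  38  38  36  42  50  43 134  84  59  56  61  63  48 137
222  76  77  69  69  84  81  81  36  42  43  34  43  54  60  62  58  51  57  50 119  86  54  57  59  53  61 139
224  80  75  74  77  86 101 107  56  36  39  36  33  65 103 107 102 101 100  87  
[... 450 characters left out ...]
  53  55  53  51  54  60 111
234  83  79  79  81  78  75  82  55  53  49  54  53  83 108 106 103  99  58  45  53  51  53  55  50  57  60 123
236  79  81  77  73  77  81  82  59  51  53  53  52  49  73  99  80  54  54  50  52  52  55  47  56  47  62 121
238  78  77  81  82  79  79  81  56  52  52  56  57  57  53  53  56  53  55  48  53  54  55  56  53  54  61 120
240  84  79  82  78  77  83  80  55  59  56  56  55  55  50  51  55  54  50  57  50  54  59  51  51  53  62  82
242  79  79  78  77  78  77  73  72  72  47  51  56  57  57  49  54  54  53  49  54  57  58  55  47  57  53  65
244 149 150 140 139 142 131 132 124 110 106 101  54  55  60  55  54  50  50  48  56  50  56  59  57  54  53  55
```

```bash
sed -i 's/g>105/g>88/; s/x_/x_/' tilt.py; sed -i 's/\[.67,y,.004\],\[.505,y,.004\],\[.505,y,.10\],\[.67,y,.10\]/[.655,y,.0],[.515,y,.0],[.515,y,.06],[.655,y,.06]/' tilt.py; sed -i 's/<25/<60/' tilt.py; python3 tilt.py
```

```text
[0.5756 0.048  0.0608]
2 177 [335 221] x 534 z 62
2 177 [333 221] x 538 z 62
2 177 [334 226] x 535 z 47
2 177 [321 223] x 562 z 54
2 177 [321 228] x 562 z 39
2 177 [314 230] x 577 z 32
2 177 [325 236] x 553 z 14
2 177 [335 229] x 533 z 38
```

```bash
python3 -m crank '[{"x":0.012,"y":0,"z":0,"turn":0},{"x":0,"y":0,"z":0,"turn":0},{"x":0.014,"y":0,"z":0,"turn":0},{"x":0,"y":0,"z":0,"turn":0},{"x":0.016,"y":0,"z":0,"turn":0},{"x":0,"y":0,"z":0,"turn":0},{"x":0,"y":0,"z":0,"turn":0}]' - 3
python3 m.py; python3 tilt.py
```

```text
time_s: 24.08
tool_pos: [0.5767, 0.0479, 0.061]
tool_rot: [-180.0, 0.1, -180.0]
force: [-0.9, -0.2, -1.3]
grip_width: 0.0636
grasp_force: 3.0
24.075 torque tool [-0.037  0.047  0.057] F [-0.9 -0.2 -1.3] pos [0.5767 0.0479 0.061 ]
[0.5767 0.0479 0.061 ]
3 170 [328 224] x 548 z 52
3 170 [320 223] x 565 z 54
3 170 [319 230] x 566 z 32
3 170 [310 229] x 585 z 34
3 170 [313 237] x 579 z 9
3 170 [326 235] x 551 z 18
3 170 [328 233] x 547 z 24
3 170 [326 228] x 552 z 40
```

```bash
python3 -m crank '[{"x":0.003,"y":0,"z":0.001,"turn":0},{"x":0.007,"y":0,"z":0.002,"turn":0},{"x":0.011,"y":0,"z":0.003,"turn":0},{"x":0.015,"y":0,"z":0.0045,"turn":0},{"x":0.019,"y":0,"z":0.006,"turn":0},{"x":0.021,"y":0,"z":0.0075,"turn":0},{"x":0.021,"y":0,"z":0.0075,"turn":0}]' - 3
python3 m.py; python3 tilt.py
```

```text
time_s: 25.0
tool_pos: [0.5549, 0.0478, 0.0536]
tool_rot: [180.0, 0.1, -180.0]
force: [1.3, 0.1, 3.8]
grip_width: 0.0641
grasp_force: 3.0
25.0 torque tool [ 0.201 -0.338 -0.005] F [1.3 0.1 3.8] pos [0.5549 0.0478 0.0536]
[0.5549 0.0478 0.0536]
2 135 [314 226] x 577 z 44
2 135 [314 238] x 577 z 6
2 135 [328 238] x 547 z 8
2 135 [330 236] x 543 z 15
2 135 [330 233] x 543 z 25
2 135 [319 232] x 566 z 26
2 135 [318 226] x 569 z 44
```

The lower edge in the side view now runs (577,6)–(547,8) mm, so the housing is standing on its side on the floor. Next I press lightly, release, and regrip nearer the open side for the second quarter turn.

```bash
python3 -m crank '[{"x":0,"y":0,"z":0.001,"turn":0},{"x":0,"y":0,"z":0.0015,"turn":0}]' - 3
python3 -m crank '[{"x":0,"y":0,"z":0.0015,"turn":0},{"x":0,"y":0,"z":0.0,"turn":0},{"x":0,"y":0,"z":0,"turn":0}]' 0.078 3
python3 tilt.py; python3 go.py 571,48,45,180
```

```text
time_s: 25.3
tool_pos: [0.5547, 0.0479, 0.0517]
tool_rot: [-180.0, 0.0, -180.0]
force: [2.0, -1.3, 3.7]
grip_width: 0.0637
grasp_force: 3.0
time_s: 25.68
tool_pos: [0.5539, 0.0481, 0.0513]
tool_rot: [180.0, -0.1, -180.0]
force: [0.1, -0.3, -0.8]
grip_width: 0.0768
grasp_force: 0.0
[0.5539 0.0481 0.0513]
2 114 [313 226] x 579 z 44
2 114 [314 238] x 577 z 6
2 114 [329 238] x 544 z 9
2 114 [329 236] x 545 z 15
2 114 [320 236] x 564 z 14
2 114 [319 228] x 566 z 39
t 25.73 [554.1  48.   51.5] [ 180.   -0. -180.] q [-31.  18.  27. 109. -10.  55.  91.]
571,48,45,180 x -17 y -0 z 6 mm turn 0.000
```

```bash
python3 -m crank '[{"x":-0.01,"y":0,"z":0.003,"turn":0},{"x":-0.017,"y":0,"z":0.006,"turn":0},{"x":-0.017,"y":0,"z":0.006,"turn":0}]' - -
python3 -m crank '[{"x":0,"y":0,"z":0,"turn":0},{"x":0,"y":0,"z":0,"turn":0},{"x":0,"y":0,"z":0,"turn":0},{"x":0,"y":0,"z":-0.006,"turn":0},{"x":-0.02,"y":0,"z":-0.008,"turn":0},{"x":-0.04,"y":0,"z":-0.008,"turn":0},{"x":-0.055,"y":0,"z":-0.008,"turn":0},{"x":-0.055,"y":0,"z":-0.008,"turn":0}]' 0.05 7
python3 m.py; python3 tilt.py
```

```text
time_s: 26.1
tool_pos: [0.572, 0.0478, 0.0453]
tool_rot: [-180.0, -0.0, -180.0]
force: [0.8, -0.1, 0.9]
grip_width: 0.078
grasp_force: 0.0
time_s: 27.1
tool_pos: [0.6271, 0.0479, 0.0538]
tool_rot: [-180.0, 0.0, -180.0]
force: [-0.2, 0.4, -1.9]
grip_width: 0.0639
grasp_force: 7.0
27.1 torque tool [-0.02   0.006 -0.019] F [-0.2  0.4 -1.9] pos [0.6271 0.0479 0.0538]
[0.6271 0.0479 0.0538]
2 113 [303 225] x 600 z 45
2 113 [296 225] x 615 z 44
2 113 [296 229] x 615 z 32
2 113 [288 231] x 632 z 24
2 113 [288 234] x 632 z 15
2 113 [303 234] x 600 z 17
```

```bash
python3 -m crank '[{"x":0,"y":0,"z":-0.001,"turn":0},{"x":0.014,"y":0,"z":-0.001,"turn":0},{"x":0,"y":0,"z":-0.001,"turn":0},{"x":0.016,"y":0,"z":-0.001,"turn":0},{"x":0,"y":0,"z":-0.001,"turn":0},{"x":0.016,"y":0,"z":-0.001,"turn":0},{"x":0,"y":0,"z":-0.001,"turn":0},{"x":0,"y":0,"z":-0.001,"turn":0}]' - 3
python3 m.py; python3 tilt.py
```

```text
time_s: 28.15
tool_pos: [0.6274, 0.048, 0.0552]
tool_rot: [180.0, 0.1, -180.0]
force: [0.1, -1.2, -1.7]
grip_width: 0.0638
grasp_force: 3.0
28.15 torque tool [-0.033 -0.018 -0.018] F [ 0.1 -1.2 -1.7] pos [0.6274 0.048  0.0552]
[0.6274 0.048  0.0552]
3 154 [278 229] x 653 z 29
3 154 [292 236] x 624 z 9
3 154 [304 225] x 598 z 46
3 154 [296 224] x 615 z 48
3 154 [296 229] x 615 z 32
3 154 [291 231] x 626 z 25
3 154 [285 230] x 638 z 27
3 154 [281 222] x 646 z 51
```

The jerk trick brought it to about 36° past upright (lower edge from (624,7) to (653,29) mm). Now I lower it along the arc, pivoting on the floor edge.

```bash
python3 -m crank '[{"x":0.004,"y":0,"z":0.001,"turn":0},{"x":0.008,"y":0,"z":0.0018,"turn":0},{"x":0.012,"y":0,"z":0.003,"turn":0},{"x":0.016,"y":0,"z":0.004,"turn":0},{"x":0.02,"y":0,"z":0.0055,"turn":0},{"x":0.024,"y":0,"z":0.0073,"turn":0},{"x":0.028,"y":0,"z":0.0092,"turn":0},{"x":0.0315,"y":0,"z":0.0115,"turn":0},{"x":0.035,"y":0,"z":0.014,"turn":0},{"x":0.035,"y":0,"z":0.014,"turn":0}]' - 3
python3 m.py; python3 tilt.py
```

```text
time_s: 29.45
tool_pos: [0.5908, 0.0479, 0.0404]
tool_rot: [-180.0, -0.1, -180.0]
force: [-0.1, -0.1, -2.5]
grip_width: 0.0639
grasp_force: 3.0
29.45 torque tool [-0.045  0.001 -0.041] F [-0.1 -0.1 -2.5] pos [0.5908 0.0479 0.0404]
[0.5908 0.0479 0.0404]
1 148 [292 229] x 623 z 31
1 148 [294 237] x 620 z 6
1 148 [318 237] x 568 z 10
1 148 [320 232] x 564 z 26
1 148 [319 230] x 566 z 32
1 148 [313 230] x 579 z 31
1 148 [312 236] x 581 z 12
1 148 [303 236] x 600 z 11
1 148 [300 229] x 606 z 33
```

```bash
python3 -m crank '[{"x":0,"y":0,"z":0.001,"turn":0},{"x":0,"y":0,"z":0.002,"turn":0},{"x":0,"y":0,"z":0.003,"turn":0},{"x":0,"y":0,"z":0.003,"turn":0}]' - 3
python3 m.py; python3 tilt.py
python3 -m crank '[{"x":0,"y":0,"z":0.001,"turn":0},{"x":0,"y":0,"z":0.002,"turn":0},{"x":0,"y":0,"z":0.002,"turn":0}]' - 3
python3 m.py; python3 tilt.py
```

```text
time_s: 30.0
tool_pos: [0.5919, 0.0479, 0.0382]
tool_rot: [180.0, 0.0, -180.0]
force: [-1.2, 0.1, 3.9]
grip_width: 0.064
grasp_force: 3.0
30.0 torque tool [ 0.004  0.362 -0.008] F [-1.2  0.1  3.9] pos [0.5919 0.0479 0.0382]
[0.5919 0.0479 0.0382]
2 141 [292 230] x 623 z 28
2 141 [293 237] x 622 z 6
2 141 [319 237] x 566 z 10
2 141 [319 231] x 566 z 29
2 141 [313 231] x 579 z 28
2 141 [311 237] x 583 z 9
2 141 [305 237] x 596 z 8
2 141 [301 235] x 605 z 14
2 141 [300 230] x 606 z 29
time_s: 30.42
tool_pos: [0.5923, 0.048, 0.036]
tool_rot: [180.0, 0.1, -180.0]
force: [0.9, 0.1, 3.7]
grip_width: 0.0637
grasp_force: 3.0
30.425 torque tool [ 0.032 -0.235 -0.019] F [0.9 0.1 3.7] pos [0.5923 0.048  0.036 ]
[0.5923 0.048  0.036 ]
1 64 [293 230] x 621 z 28
1 64 [292 236] x 624 z 9
1 64 [299 237] x 609 z 7
1 64 [300 231] x 606 z 26
```

It's flat on the floor: level lower edge and contact force with no remaining tilt. Releasing and backing away to check from the top camera.

```bash
python3 -m crank '[{"x":0,"y":0,"z":0,"turn":0},{"x":0,"y":0,"z":0,"turn":0},{"x":0,"y":0,"z":-0.04,"turn":0},{"x":0,"y":0,"z":-0.1,"turn":0},{"x":0.03,"y":0.05,"z":-0.14,"turn":0},{"x":0.06,"y":0.1,"z":-0.16,"turn":0},{"x":0.1,"y":0.16,"z":-0.16,"turn":0},{"x":0.14,"y":0.22,"z":-0.16,"turn":0},{"x":0.19,"y":0.29,"z":-0.16,"turn":0},{"x":0.23,"y":0.34,"z":-0.16,"turn":0},{"x":0.23,"y":0.34,"z":-0.16,"turn":0}]' 0.08 -
cat > ver.py <<'E'
from h import *
im=imaging.read_camera("top"); g=cv2.cvtColor(im,cv2.COLOR_RGB2GRAY)
b=np.zeros_like(g); b[155:266,226:384]=(g[155:266,226:384]>120)*255
b=cv2.morphologyEx(b,cv2.MORPH_CLOSE,np.ones((3,3)))
cs,_=cv2.findContours(b.astype(np.uint8),cv2.RETR_EXTERNAL,cv2.CHAIN_APPROX_NONE)
for c in cs:
    if cv2.contourArea(c)<100: continue
    (cx,cy),wh,a=cv2.minAreaRect(c.astype(np.float32)); w=px2w("top",[[cx,cy]],.04)[0]*1000
    s=np.array(wh)*(1.0345/513.8)*1000
    p=g[int(cy)-13:int(cy)+14,int(cx)-14:int(cx)+15].astype(int)
    print("ctr",w[:2].round(),"size",s.round(),"ang",round(a,1)," row profile"," ".join(map(str,p[3:24:2].min(1)))," std",p.std().round(1), "row+8",p[21,::2])
E
python3 ver.py
```

```text
time_s: 31.85
tool_pos: [0.3591, 0.3897, 0.1954]
tool_rot: [-180.0, -0.0, -179.9]
force: [-0.0, 0.2, -0.8]
grip_width: 0.0802
grasp_force: 0.0
ctr [475. 161.] size [58. 64.] ang 90.0  row profile 119 120 87 86 48 49 50 85 80 106 92  std 38.3 row+8 [196 182 135 152 194 195 194 194 194 195 196 195 196 186 195]
ctr [475.  48.] size [58. 64.] ang 90.0  row profile 103 135 124 123 50 50 48 120 97 121 106  std 35.5 row+8 [196 183 121 187 195 195 194 195 195 193 194 193 174 183 197]
ctr [476. -58.] size [58. 64.] ang 90.0  row profile 97 149 127 133 46 45 46 74 144 143 144  std 35.2 row+8 [196 176 173 194 194 193 193 194 195 193 194 193 154 162 198]
ctr [592.  47.] size [58. 64.] ang 90.0  row profile 112 107 96 101 53 50 52 53 123 150 149  std 37.6 row+8 [197 150 155 196 197 197 197 193 196 197 197 195 186 194 197]
ctr [593. -58.] size [58. 64.] ang 90.0  row profile 107 99 115 141 50 48 46 47 131 168 151  std 36.3 row+8 [196 178 168 194 194 195 192 181 194 194 194 191 172 185 196]
ctr [596. 160.] size [58. 64.] ang 90.0  row profile 113 87 91 98 52 54 50 54 85 127 128  std 39.0 row+8 [197 155 127 189 197 198 195 193 193 196 195 197 196 194 196]
```

All six housings measure 58 x 64 mm and square to the tray. All six show the pocket pattern, and the smallest gap is about 41 mm.

```bash
python3 -c "
from cell import env
print(env.sign_off())"
```

```text
the job is handed in; nothing more can be done
None
```

The job is handed in at about 32 s: by the final top-camera check, all six housings lie flat on the tray floor, open side up (the inverted one turned over under grip), with at least 41 mm between neighbours; the other things on the bench were not touched.

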